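# Lock a nested beaker stack into its carrier

## Task

Pull the black knob of the beaker carrier all the way out so that its locking tongue clears the mouth, then nest the two loose stepped beakers, one after the other, fully down onto the beaker that already stands in the carrier. When both are seated and let go, push the knob fully home so that the tongue locks the stack in. Do not disturb the other things on the table, and leave the lowest beaker in its seat.

Things in the scene. Friction and masses are not known exactly. Their poses are not given: they have to be found in the camera images.
- carrier: grey carrier screwed to the table; position and yaw vary. Origin: at table level under the axis of the beaker well; its -x axis points out along the knob, z up. Base plate 175 x 120 mm (x -115 to +60 mm), 12 mm thick. In front of the well a column (x -85 to -60, y +-35 mm, 262 mm tall) carries the sliding bolt. Two guide rods 8 mm thick, 170 mm tall, at x +36, y +-30 mm.
- well (a point): centre of the carrier's well floor, 12 mm above the table, where the lowest beaker's underside rests in a low square seat (60 mm wide outside, 22 mm high). Fully nested beakers have their undersides 50 and 100 mm above this point; the top rim is then at 195 mm and the underside of the locking tongue at 201 mm above it.
- roof (a point): centre of the top of the steel drip roof on the column, 270 mm above the table; the roof is 60 mm (carrier x) by 90 mm (carrier y), 8 mm thick. It reaches 8 mm over the knob when home and blocks a gripper from straight above, so the knob must be taken with the tool tilted, from in front and above.
- bolt (a joint): locking bolt's slide in m: 0 = fully home (tongue reaches to 10 mm from the well's axis, over the rim), 0.05 = fully out (tongue wholly inside the column). A sprung detent pulls it to the nearer end; the hump at half travel takes about 7 N.
- knob (a point): centre of the bolt's black round knob, a horizontal cylinder 34 mm in diameter and 40 mm long along the carrier's x axis; 127 mm in front of the well's axis when home, 216 mm above the table. Pulling moves it along the carrier's -x.
- beaker_base: stepped white beaker, like the other two, open top, 95 mm tall: wide collar (66 mm outer, 58 mm inner diameter) from 45 mm height up to the rim; below it a shoulder and a tapered foot (49 down to 38 mm diameter). Nested, its shoulder sits on the rim below, 50 mm higher than its neighbour. Origin: centre of underside, z up. This one already stands in the carrier's well.
- beaker_a: stepped white beaker, like the other two, open top, 95 mm tall: wide collar (66 mm outer, 58 mm inner diameter) from 45 mm height up to the rim; below it a shoulder and a tapered foot (49 down to 38 mm diameter). Nested, its shoulder sits on the rim below, 50 mm higher than its neighbour. Origin: centre of underside, z up. Loose, standing on the table to the robot's right.
- beaker_b: stepped white beaker, like the other two, open top, 95 mm tall: wide collar (66 mm outer, 58 mm inner diameter) from 45 mm height up to the rim; below it a shoulder and a tapered foot (49 down to 38 mm diameter). Nested, its shoulder sits on the rim below, 50 mm higher than its neighbour. Origin: centre of underside, z up. Loose, standing on the table; interchangeable with beaker_a.
- gel: clear pump bottle, 60 mm across, 175 mm tall, nozzle reaches 33 mm to its -x; bystander. Origin: centre of the underside, z up. Leave it where it stands.
- jug: plain straight-sided white cup WITHOUT shoulder, wider than the beakers: 82 mm across, 105 mm tall; bystander. Origin: centre of the underside, z up. Leave it where it stands.
- swabs: white paper box of swabs, 55 x 65 mm (x, y), 85 mm tall, swab sticks to 111 mm; bystander. Origin: centre of the underside, z up. Leave it where it stands.
- tape: roll of clear tape lying flat, 80 mm across, 40 mm tall; bystander. Origin: centre of the underside, z up. Leave it where it stands.
- jar: brown lidded jar, 66 mm across, 90 mm tall; bystander, to the robot's left. Origin: centre of the underside, z up. Leave it where it stands.
There are look-alikes about, which are no part of the job. Leave any green look-alike of the beaker_base alone.

How it is judged:
On the way, in this order (a step that is already met when the one before it is completed fails the run):
1. the knob is pulled fully out (within 5 mm) while both loose beakers are still away from the carrier (value of joint bolt above 0.045 m and horizontal distance between each of beaker_a, beaker_b and carrier above 0.08 m), for 0.2 s.
2. both loose beakers are nested on the one in the carrier and let go, with the knob still out (((z of beaker_a in the frame of carrier between 0.055 and 0.069 m and horizontal distance between each of beaker_a, beaker_b and carrier below 0.012 m and angle between each of beaker_a, beaker_b's own z axis and vertical below 0.1 rad and z of beaker_b in the frame of carrier between 0.105 and 0.119 m) or (z of beaker_b in the frame of carrier between 0.055 and 0.069 m and horizontal distance between each of beaker_b, beaker_a and carrier below 0.012 m and angle between each of beaker_b, beaker_a's own z axis and vertical below 0.1 rad and z of beaker_a in the frame of carrier between 0.105 and 0.119 m)) and z of beaker_base in the frame of carrier between 0.005 and 0.019 m and horizontal distance between beaker_base and carrier below 0.012 m and angle between beaker_base's own z axis and vertical below 0.1 rad and value of joint bolt above 0.04 m and contact force between the fingers and beaker_a below 0.3 N and contact force between the fingers and beaker_b below 0.3 N), for 0.2 s.
At the end, for the whole second after the job is handed in: The knob is home within 4 mm, and beaker_a and beaker_b (either order) are nested on beaker_base in the carrier: heights within 7 mm of fully seated, within 12 mm of the well's axis, upright within about 6 degrees, at rest (value of joint bolt below 0.004 m and ((z of beaker_a in the frame of carrier between 0.055 and 0.069 m and horizontal distance between each of beaker_a, beaker_b and carrier below 0.012 m and angle between each of beaker_a, beaker_b's own z axis and vertical below 0.1 rad and z of beaker_b in the frame of carrier between 0.105 and 0.119 m) or (z of beaker_b in the frame of carrier between 0.055 and 0.069 m and horizontal distance between each of beaker_b, beaker_a and carrier below 0.012 m and angle between each of beaker_b, beaker_a's own z axis and vertical below 0.1 rad and z of beaker_a in the frame of carrier between 0.105 and 0.119 m)) and z of beaker_base in the frame of carrier between 0.005 and 0.019 m and horizontal distance between beaker_base and carrier below 0.012 m and angle between beaker_base's own z axis and vertical below 0.1 rad and linear speed of each of beaker_a, beaker_b, beaker_base below 0.02 m/s); the robot touches nothing.
It fails at once if a bystander (pump bottle, plain cup, swab box, tape or jar) is shifted more than 30 mm or tipped (distance of any of gel, jug, swabs, tape, jar from where it was at the start of the episode above 0.03 m or angle between any of gel, jug, swabs, tape, jar's own z axis and vertical above 0.4 rad).
It fails at once if the lowest beaker is lifted out of its seat (z of beaker_base in the frame of carrier above 0.035 m).
It also fails if it takes over 72 s, if anything falls off the work surface, if the arm or the gripper's body presses on something with over 40 N, if the wrist force passes 120 N, or if a joint passes its speed limit or range.

## Robot

A 6-joint arm with a two-finger parallel gripper is mounted at the origin on the work surface. World frame = base frame: x ahead of the robot, y to its left, z up, the work surface at z = 0. Lengths are in m, angles in rad, forces in N, time in s.
With the tool pointing down it reaches from about 0.375 to 0.975 m from the base axis. Payload 3.8 kg.
Tool frame: the origin (TCP) lies at the very end of the fingers, on their centre line; the grasp point (between the pads) lies 19 mm behind it (bot.tcp_to_grasp is the z of the grasp point in the tool frame, in m); z points along the fingers, y is the direction in which the jaws open and shut (so a half turn about z gives the same grasp; the last joint's range is limited). The gripper opens to 85 mm and grips with 20 to 120 N. Pads are 22 mm wide; open, the fingers measure 114 mm over their backs; the gripper's body (76 mm by 85 mm) begins 54 mm behind the grasp point. The pads swing forward as they close: fully open they stand 13 mm farther back than shut.
Start: joints at [-1.162, 0.264, 1.604, -0, 1.274, -0.037], TCP at [0.291, -0.609, 0.231] pointing down, gripper open.
Joint ranges: [-2.63, 2.63], [-0.94, 2.18], [0.31, 2.57], [-1.31, 4.45], [0, 2.66], [-2.55, 2.55]. Speed limits (rad/s): [2.57, 2.57, 3.14, 3.14, 3.14, 3.14].

## Interface

Orientations are given as a rotation vector (axis times angle).
In Python, from workcell import status, vision, job, bot gives the robot as it stands.
- The arm moves only by the tool apply_moves, never from a script. Its argument "deltas" is a list of rows, each a list of 7 numbers: the shift along the tool's x, y, z in m, then the turn, a rotation vector about the tool's x, y, z in rad, then the closure, from 0 (fully open) to 1 (shut). In form: [[x, y, z, rx, ry, rz, jaw], ...]. A call has 1 to 8 rows; each row is the pose to reach, as a shift and turn from the pose commanded when the call began, along the tool's axes at that moment; what a row does not reach only later rows make up. A row lasts 1/12 s, in which the tool goes at most 41.7 mm and 7.16 degrees, less where a joint would pass 70% of its speed; a pose out of reach is approached as far as the arm can. A call with a gripper value outside its range is refused whole. The fingers move at their own pace and stop on an object; "squeeze" is the grip in N (left out, the last holds). Time passes only in rows, so rows that repeat a pose let the fingers close. It gives the time, the measured TCP pose, the force and the opening at its end, in the units of the state.
- status.read_state(): the state, without advancing time (a new reading comes with each control period).
- vision.read_camera(name): name is "side" or "top"; returns the picture (400x640x3 uint8, red, green, blue); there is no depth.
- vision.get_calibration(name): a dict with "fov_y" (degrees; the focal length in pixels is half the picture's height over the tangent of half this angle, whatever the lens; pixels are square), "cx", "cy" (the principal point, pixels), "R" (3x3) and "t" (3): a world point X has camera coordinates R X + t. Camera axes: x right, y down, z forward; pixel columns grow to the right and rows downward; lengths in m; the calibration is good to about 2 mm. A picture is of the moment at which its call begins. get_calibration takes no time and is no camera call.
- job.finish_job(): hands the job in, once; it reports no verdict.
The state is a dict: "time": time; "q": joint angles; "joint_vel": joint speeds; "joint_torque": joint torques, N m; "tool_pos": TCP position; "tcp_rot": TCP orientation; "wrist_force": force on the tool from outside, world axes, zero at the start; "torque": the same for the moment, N m; "width": opening from 0.0 (shut) to 1.0 (fully open).
Only numpy, scipy, OpenCV 4.12 (cv2) and the standard library are available. Lean on these libraries where they do the work, as an engineer would, in place of code of your own. Each camera call takes 0.05 s, during which the arm holds its last target. There are 200 camera calls.

## Working session

There is one attempt and no reset: what is moved stays moved. The work goes in short steps, Python scripts to look and compute and a tool call to move; the robot and the scene stay as the last step left them, time stands still between calls to the robot, and variables do not carry over. Pictures are saved under pics/ and viewed, about 8 in all and at most 12, crops included, and the job is handed in when it is done.

Besides the shell and the picture viewer there is one more tool, called after "Call:" by a JSON object that holds its "api" and its "payload", one argument or row to a line. apply_moves: Moves the arm, as the interface text tells. Its arguments: {"type":"object","properties":{"deltas":{"type":"array","items":{"type":"array","items":{"type":"number"}}},"squeeze":{"type":"number"}},"required":["deltas"]}

```bash
mkdir -p pics; python3 - <<'E'
from workcell import status, vision, job, bot
import cv2,numpy as np
print(status.read_state()); print(bot.tcp_to_grasp)
for n in("side","top"):
    im=vision.read_camera(n); cv2.imwrite(f"pics/{n}0.png",im[:,:,::-1]); np.save(f"{n}0.npy",im)
    c=vision.get_calibration(n);R=np.array(c["R"]);print(n,c,"pos",-R.T@np.array(c["t"]))
E
```

```text
{'time': 0.0, 'q': array([-1.16189046e+00,  2.64752453e-01,  1.60543260e+00, -4.57761990e-05,
        1.27366687e+00, -3.68937359e-02]), 'joint_vel': array([-0.00052647, -0.0004321 , -0.00012695,  0.00032633,  0.00024609,
       -0.00149094]), 'joint_torque': array([ 1.48213308e-03, -5.15093994e+01, -3.67321730e+01,  1.15986209e-04,
        1.26617239e-02, -1.61000173e-05]), 'tool_pos': array([ 0.29073607, -0.60834643,  0.22993084]), 'tcp_rot': array([-3.06170908e+00, -6.94007648e-01,  7.23342085e-04]), 'wrist_force': array([-0.43681567,  0.01488088, -0.2909037 ]), 'torque': array([-0.00859421,  0.0039729 , -0.0002442 ]), 'width': 0.9992974801187448}
-0.0187
side {'fov_y': 54.51942597857078, 'cx': 314.2537295263768, 'cy': 207.05047908600696, 'R': array([[-0.9673037 , -0.25350863, -0.00754475],
       [-0.16007901,  0.63334104, -0.75713528],
       [ 0.19671872, -0.73117201, -0.65321454]]), 't': array([0.52794974, 0.21723175, 1.07713295])} pos [0.33356977 0.78382749 0.87205598]
top {'fov_y': 54.95061442471456, 'cx': 321.0233504891262, 'cy': 197.74121755999522, 'R': array([[-0.00745145, -0.99991121, -0.01104795],
       [-0.99159941,  0.00881533, -0.12904615],
       [ 0.12913208,  0.00999356, -0.99157704]]), 't': array([0.00927218, 0.57775052, 1.21613093])} pos [ 0.41592465 -0.00797519  1.28054643]
```

View pics/side0.png

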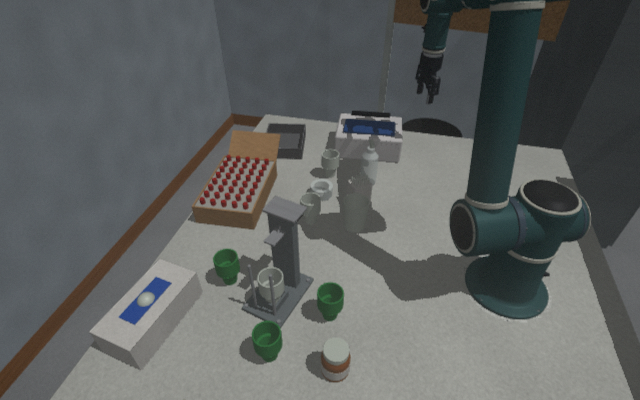

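View pics/top0.png

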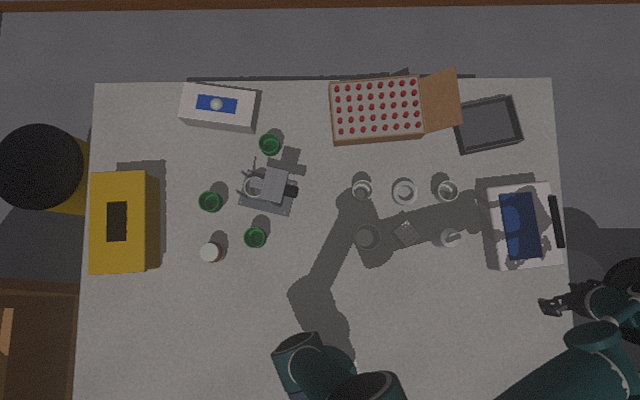

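```bash
cat > h.py <<'E'
import numpy as np,cv2
from workcell import status,vision,bot
from scipy.spatial.transform import Rotation as Ro
def ray(n,u,v):
    c=vision.get_calibration(n);R=np.array(c["R"]);f=200/np.tan(np.radians(c["fov_y"]/2))
    return -R.T@np.array(c["t"]), R.T@np.array([(u-c["cx"])/f,(v-c["cy"])/f,1])
def onz(n,u,v,z):
    o,d=ray(n,u,v);return o+d*(z-o[2])/d[2]
def proj(n,X):
    c=vision.get_calibration(n);p=np.array(c["R"])@X+np.array(c["t"]);f=200/np.tan(np.radians(c["fov_y"]/2))
    return p[:2]/p[2]*f+[c["cx"],c["cy"]]
def crop(im,u0,v0,u1,v1,s,name):
    cv2.imwrite(name,cv2.resize(im[v0:v1,u0:u1,::-1],None,fx=s,fy=s,interpolation=cv2.INTER_CUBIC))
E
python3 - <<'E'
from h import *
t=np.load("top0.npy");s=np.load("side0.npy")
a=cv2.resize(t[145:260,225:475],None,fx=3.2,fy=3.2,interpolation=cv2.INTER_CUBIC)
b=cv2.resize(s[140:320,230:390],None,fx=3.2,fy=3.2,interpolation=cv2.INTER_CUBIC)
a=np.clip(a.astype(float)*1.3,0,255).astype('uint8')
cv2.imwrite("pics/c1.png",a[:,:,::-1]);cv2.imwrite("pics/c2.png",b[:,:,::-1])
E
```

```text
(no output)
```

View pics/c1.png

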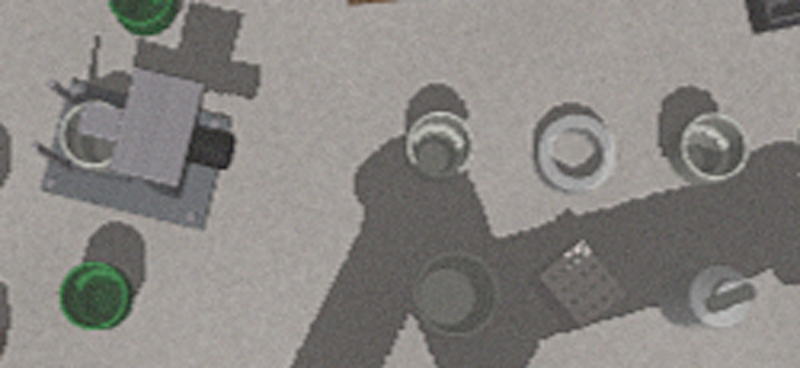

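View pics/c2.png

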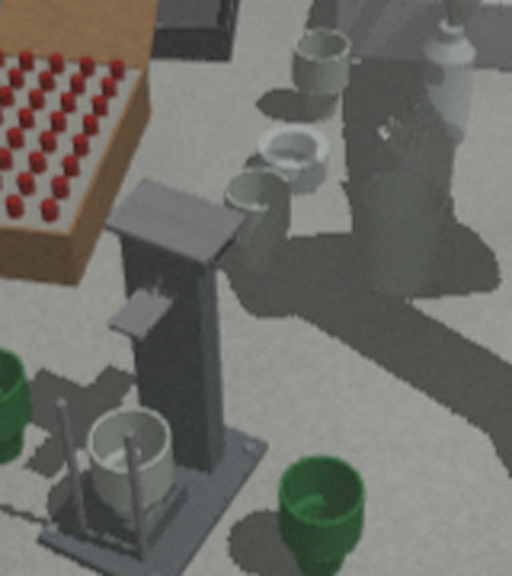

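```bash
python3 - <<'E'
from h import *
P=lambda x,y,z:onz("top",225+x/3.2,145+y/3.2,z)
pr=lambda n,a:print(n,np.round(a,4))
pr("A",P(438,144,.095));pr("B",P(713,147,.095));pr("base",P(93,133,.107));pr("knob top?",P(212,148,.225))
ro=[P(133,65,.27),P(205,85,.27),P(182,187,.27),P(112,168,.27)]
for r in ro: pr("roof",r)
pr("roofc",np.mean(ro,0))
pl=[P(42,188,.012),P(205,229,.012)];pr("plate",pl[0]);pr("plate",pl[1])
pr("len",np.linalg.norm(pl[0]-pl[1]));
for a,b in((0,1),(1,2),(3,2),(0,3)): pr("edge",[np.linalg.norm(ro[b]-ro[a]),np.degrees(np.arctan2(*(ro[b]-ro[a])[[1,0]]))])
pr("plang",np.degrees(np.arctan2(*(pl[0]-pl[1])[[1,0]])))
pr("jug",P(455,293,.105));pr("swabs",P(582,283,.085));pr("gel",P(720,297,.12));pr("tape",P(575,153,.04));pr("jar",onz("top",210,252,.09))
# two-view for A,B rims side crop
Q=lambda x,y,z:onz("side",230+x/3.2,140+y/3.2,z)
pr("A s",Q(258,195,.095));pr("B s",Q(322,55,.095));pr("base s",Q(130,448,.107))
sr=[Q(145,180,.27),Q(245,212,.27),Q(208,262,.27),Q(107,222,.27)];pr("roof s",np.mean(sr,0))
s=status.read_state();pr("tool",Ro.from_rotvec(s["tcp_rot"]).as_matrix())
E
```

```text
A [ 0.5935 -0.1234  0.095 ]
B [ 0.5881 -0.3898  0.095 ]
base [0.6055 0.2108 0.107 ]
knob top? [0.5723 0.0852 0.225 ]
roof [0.6366 0.1477 0.27  ]
roof [0.6189 0.0872 0.27  ]
roof [0.5332 0.106  0.27  ]
roof [0.5496 0.1642 0.27  ]
roofc [0.5846 0.1263 0.27  ]
plate [0.5634 0.2808 0.012 ]
plate [0.5193 0.111  0.012 ]
len 0.1754
edge [ 6.300000e-02 -1.062655e+02]
edge [8.77000e-02 1.67647e+02]
edge [ 6.050000e-02 -1.057052e+02]
edge [8.850000e-02 1.692544e+02]
plang 75.4282
jug [ 0.4488 -0.1355  0.105 ]
swabs [ 0.458  -0.2604  0.085 ]
gel [ 0.4428 -0.3812  0.12  ]
tape [ 0.5912 -0.2675  0.04  ]
jar [0.4057 0.3467 0.09  ]
A s [ 0.586  -0.1115  0.095 ]
B s [ 0.5801 -0.3661  0.095 ]
base s [0.5987 0.2219 0.107 ]
roof s [0.5812 0.1309 0.27  ]
tool [[ 9.023e-01  4.312e-01 -8.000e-04]
 [ 4.312e-01 -9.023e-01  1.900e-03]
 [ 1.000e-04 -2.000e-03 -1.000e+00]]
```

Scene: the top view shows a white stepped beaker at (362,190) and another at (448,191). Between and below them are the tape ring (404,192), plain cup (368,237), swab box (404,232) and gel (450,238). The green look-alikes are at (210,201), (256,237) and (270,143).

The well is at (254,187) and the knob at (291,190). In the crops both chosen beakers show a collar over a narrower foot, and the cup has no step. The plate, roof and rim measurements agree on the well at (0.606, 0.209) and a yaw of 75.4°.

```bash
cat >> h.py <<'E'
C=np.array([.606,.2088,0]);yaw=np.radians(75.4)
cx=np.array([np.cos(yaw),np.sin(yaw),0]);cy=np.array([-np.sin(yaw),np.cos(yaw),0]);Z=np.array([0,0,1.])
def rot(tdeg):
    t=np.radians(tdeg);z=-np.cos(t)*Z+np.sin(t)*cx
    return np.column_stack([np.cross(-cy,z),-cy,z])
def delta(p,R):
    s=status.read_state();T=Ro.from_rotvec(s["tcp_rot"]).as_matrix()
    print("t",round(s["time"],2),"pos",np.round(s["tool_pos"],4),"F",np.round(s["wrist_force"],1),"w",round(s["width"],3))
    print("d",np.round(T.T@(np.array(p)-s["tool_pos"]),4),np.round(Ro.from_matrix(T.T@R).as_rotvec(),4))
def knobtcp(slide,back,t=45):
    return C-(.127+slide)*cx+.216*Z+rot(t)[:,2]*(.0187-back)
E
python3 - <<'E'
from h import *
delta([.45,-.15,.42],rot(0)); delta(knobtcp(0,.12),rot(45));print(knobtcp(0,.12))
E
```

```text
t 0.1 pos [ 0.2908 -0.6084  0.2301] F [ 0.1  0.1 -0.2] w 0.998
d [ 0.3413 -0.3454 -0.1892] [-0.0019 -0.001  -0.8702]
t 0.1 pos [ 0.2908 -0.6084  0.2301] F [ 0.1  0.1 -0.2] w 0.998
d [ 0.5087 -0.4497 -0.0566] [ 0.3395  0.7332 -0.8246]
[0.55593148 0.01658401 0.28762992]
```

Call:
{"api": "apply_moves", "payload": {
  "deltas": [
    [0,0,-0.08,0,0,0,0],
    [0.03,-0.03,-0.12,0,0,-0.1,0],
    [0.06,-0.06,-0.15,0,0,-0.22,0],
    [0.09,-0.09,-0.17,0,0,-0.34,0],
    [0.12,-0.12,-0.19,0,0,-0.46,0],
    [0.15,-0.15,-0.19,0,0,-0.58,0],
    [0.18,-0.18,-0.19,0,0,-0.7,0],
    [0.21,-0.21,-0.19,0,0,-0.82,0]
  ],
  "squeeze": 60
}}

```text
time: 0.77
tool_pos: [0.3706, -0.3834, 0.416]
tcp_rot: [2.527, 1.863, 0.001]
wrist_force: [0.7, 0.5, 1.3]
width: 0.997
```

```bash
python3 - <<'E'
from h import *
delta(knobtcp(0,.14),rot(45));print(knobtcp(0,.14))
E
```

```text
t 0.77 pos [ 0.3706 -0.3834  0.416 ] F [0.7 0.5 1.3] w 0.997
d [0.4229 0.0592 0.1139] [ 0.0196  0.7864 -0.042 ]
[0.55236669 0.00289853 0.30177205]
```

Call:
{"api": "apply_moves", "payload": {
  "deltas": [
    [0.035,0.005,0,0,0,0,0],
    [0.07,0.01,0,0,0.06,0,0],
    [0.11,0.015,0,0,0.15,0,0],
    [0.15,0.02,0.01,0,0.25,0,0],
    [0.19,0.03,0.02,0,0.35,0,0],
    [0.23,0.03,0.04,0,0.45,0,0],
    [0.27,0.04,0.06,0,0.55,0,0],
    [0.3,0.04,0.08,0,0.65,0,0]
  ]
}}

```text
time: 1.43
tool_pos: [0.4996, -0.1112, 0.3364]
tcp_rot: [-2.148, -1.576, -0.731]
wrist_force: [0.2, 0.2, -1.2]
width: 0.999
```

```bash
python3 - <<'E'
from h import *
delta(knobtcp(0,.14),rot(45));print(status.read_state()["q"])
E
```

```text
t 1.43 pos [ 0.4996 -0.1112  0.3364] F [ 0.2  0.2 -1.2] w 0.999
d [0.0779 0.0158 0.1033] [ 0.0362  0.1319 -0.0361]
[-0.66940634 -0.02053841  1.85933963  0.60563075  1.56661247 -0.45024523]
```

Call:
{"api": "apply_moves", "payload": {
  "deltas": [
    [0.02,0,0.02,0,0.03,0,0],
    [0.05,0.01,0.06,0.01,0.09,-0.01,0],
    [0.07,0.01,0.09,0.02,0.11,-0.02,0],
    [0.07,0.015,0.1,0.03,0.12,-0.03,0],
    [0.07,0.015,0.1,0.03,0.12,-0.03,0],
    [0.07,0.015,0.1,0.03,0.12,-0.03,0],
    [0.07,0.015,0.1,0.03,0.12,-0.03,0]
  ]
}}

```text
time: 2.02
tool_pos: [0.5473, -0.0067, 0.2988]
tcp_rot: [-2.026, -1.551, -0.818]
wrist_force: [0.5, -0.8, -0.1]
width: 0.997
```

```bash
python3 - <<'E'
from h import *
delta(knobtcp(0,.0),rot(45));print(status.read_state()["q"])
im=vision.read_camera("top");np.save("t1.npy",im);im2=vision.read_camera("side")
a=cv2.resize(im[120:260,220:400],None,fx=3,fy=3,interpolation=2);b=cv2.resize(im2[120:320,220:400],None,fx=2.1,fy=2.1,interpolation=2)[:420]
cv2.imwrite("pics/k1.png",np.hstack([a,np.pad(b,((0,420-len(b)),(0,0),(0,0)))])[:,:800,::-1])
E
```

```text
t 2.02 pos [ 0.5473 -0.0067  0.2988] F [ 0.5 -0.8 -0.1] w 0.997
d [0.0119 0.0018 0.1453] [ 0.004   0.0161 -0.0076]
[-0.50625707  0.0329844   1.92460463  0.74660349  1.45627139 -0.43764903]
```

View pics/k1.png

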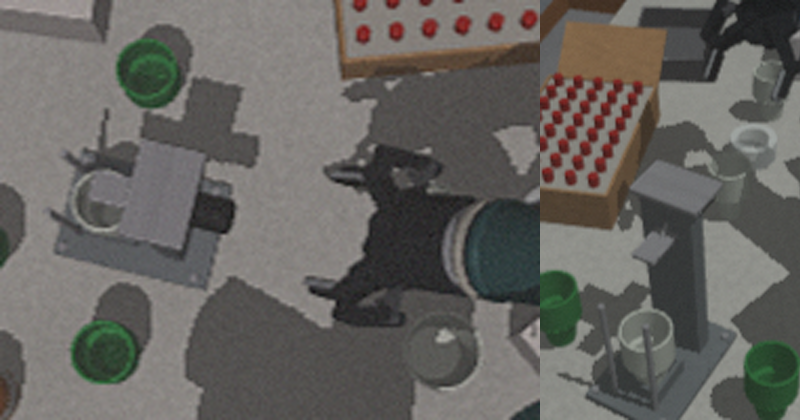

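The gripper is open in front of the knob at crop (213,212), with the fingertips at (330,178) and (320,292). I'll advance along the tool axis.

Call:
{"api": "apply_moves", "payload": {
  "deltas": [
    [0.005,0,0.03,0,0,0,0],
    [0.01,0.002,0.06,0,0.01,0,0],
    [0.012,0.002,0.09,0,0.015,0,0],
    [0.012,0.002,0.115,0,0.015,0,0],
    [0.012,0.002,0.135,0,0.015,0,0],
    [0.012,0.002,0.145,0,0.015,0,0],
    [0.012,0.002,0.145,0,0.015,0,0],
    [0.012,0.002,0.145,0,0.015,0,0]
  ]
}}

```text
time: 2.78
tool_pos: [0.5776, 0.0988, 0.2033]
tcp_rot: [-2.015, -1.542, -0.832]
wrist_force: [0.7, 0.2, -0.2]
width: 0.999
```

```bash
python3 - <<'E'
from h import *
delta(knobtcp(0,.0),rot(45))
E
```

```text
t 2.78 pos [0.5776 0.0988 0.2033] F [ 0.7  0.2 -0.2] w 0.999
d [-0.0005 -0.0002  0.0003] [ 0.0041  0.0004 -0.0074]
```

Precise. Close.

Call:
{"api": "apply_moves", "payload": {
  "deltas": [
    [0,0,0,0,0,0,1],
    [0,0,0,0,0,0,1],
    [0,0,0,0,0,0,1],
    [0,0,0,0,0,0,1],
    [0,0,0,0,0,0,1],
    [0,0,0,0,0,0,1],
    [0,0,0,0,0,0,1],
    [0,0,0,0,0,0,1]
  ],
  "squeeze": 60
}}

```text
time: 3.45
tool_pos: [0.5771, 0.0987, 0.2036]
tcp_rot: [-2.014, -1.544, -0.831]
wrist_force: [-2.2, -5.6, 4.4]
width: 0.381
```

Call:
{"api": "apply_moves", "payload": {
  "deltas": [
    [-0.006,0,-0.006,0,0,0,1],
    [-0.012,0,-0.012,0,0,0,1],
    [-0.018,0,-0.018,0,0,0,1],
    [-0.024,0,-0.024,0,0,0,1],
    [-0.03,0,-0.03,0,0,0,1],
    [-0.035,0,-0.035,0,0,0,1],
    [-0.037,0,-0.037,0,0,0,1],
    [-0.037,0,-0.037,0,0,0,1]
  ]
}}

```text
time: 4.12
tool_pos: [0.5648, 0.0501, 0.2037]
tcp_rot: [-2.012, -1.538, -0.837]
wrist_force: [8.2, 9.5, 0.3]
width: 0.374
```

```bash
python3 - <<'E'
from h import *
delta(knobtcp(0.05,.0),rot(45))
b=vision.read_camera("side");np.save("s2.npy",b)
E
```

```text
t 4.12 pos [0.5648 0.0501 0.2037] F [8.2 9.5 0.3] w 0.374
d [-0.0005 -0.0002  0.0008] [ 0.0051 -0.0048 -0.0084]
```

Call:
{"api": "apply_moves", "payload": {
  "deltas": [
    [0,0,0,0,0,0,0],
    [0,0,0,0,0,0,0],
    [0,0,0,0,0,0,0],
    [0,0,0,0,0,0,0],
    [0,0,-0.03,0,0,0,0],
    [0,0,-0.07,0,0,0,0],
    [0,0,-0.11,0,0,0,0],
    [0,0,-0.14,0,0,0,0]
  ]
}}

```text
time: 4.83
tool_pos: [0.538, -0.0486, 0.3036]
tcp_rot: [-2.016, -1.543, -0.832]
wrist_force: [-0.0, -0.5, 0.3]
width: 1.002
```

```bash
python3 - <<'E'
from h import *
a=vision.read_camera("top");b=vision.read_camera("side");np.save("t3.npy",a)
a=cv2.resize(a[120:260,220:460],None,fx=2.2,fy=2.2,interpolation=2);b=cv2.resize(b[160:320,240:330],None,fx=2.6,fy=2.6,interpolation=2)
H=max(len(a),len(b));pd=lambda i:np.pad(i,((0,H-len(i)),(0,0),(0,0)))
cv2.imwrite("pics/k2.png",np.hstack([pd(a),pd(b)])[:,:,::-1])
delta([.45,-.1,.40],rot(0))
E
```

```text
t 4.93 pos [ 0.5401 -0.0506  0.306 ] F [0.2 0.2 0.1] w 0.999
d [ 0.016  -0.0734 -0.1173] [ 0.0092 -0.7824 -0.0093]
```

View pics/k2.png

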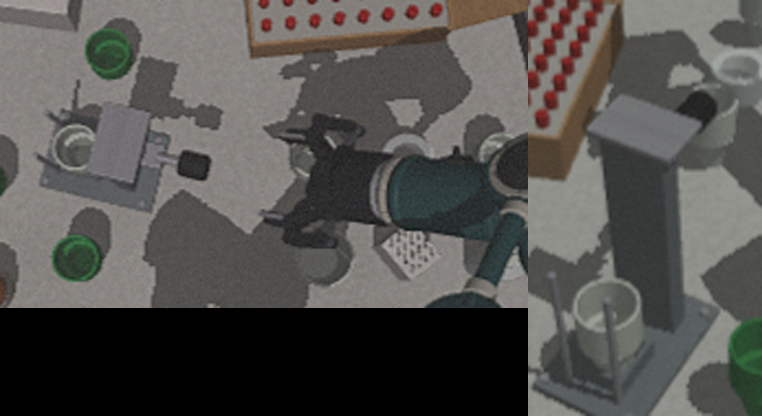

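The knob is out: it sits clear of the roof at crop (193,165) and no tongue shows over the well. Next I go to the nearer beaker at (0.5935, -0.1234).

```bash
python3 - <<'E'
from h import *
delta([.5935,-.1234,.25],rot(0))
E
```

```text
t 4.93 pos [ 0.5401 -0.0506  0.306 ] F [0.2 0.2 0.1] w 0.999
d [-0.0795  0.0704  0.0004] [ 0.0092 -0.7824 -0.0093]
```

Call:
{"api": "apply_moves", "payload": {
  "deltas": [
    [-0.01,0.01,0,0,-0.1,0,0],
    [-0.02,0.02,0,0,-0.2,0,0],
    [-0.03,0.03,0,0,-0.31,0,0],
    [-0.05,0.045,0,0.01,-0.43,-0.01,0],
    [-0.06,0.055,0,0.01,-0.55,-0.01,0],
    [-0.07,0.06,0,0.01,-0.66,-0.01,0],
    [-0.08,0.07,0,0.01,-0.78,-0.01,0],
    [-0.08,0.07,0,0.01,-0.78,-0.01,0]
  ]
}}

```text
time: 5.6
tool_pos: [0.5917, -0.1167, 0.2427]
tcp_rot: [-2.469, -1.928, 0.007]
wrist_force: [-1.0, 1.0, -1.3]
width: 1.002
```

Call:
{"api": "apply_moves", "payload": {
  "deltas": [
    [0,0,0,0,0,0,0],
    [0,0,0,0,0,0,0]
  ]
}}

```text
time: 5.77
tool_pos: [0.5902, -0.1186, 0.2439]
tcp_rot: [-2.47, -1.92, 0.001]
wrist_force: [0.1, 0.4, -0.3]
width: 0.997
```

```bash
python3 - <<'E'
from h import *
delta([.5935,-.1234,.05],rot(0))
b=vision.read_camera("side");a=vision.read_camera("top")
a=cv2.resize(a[140:260,320:440],None,fx=3,fy=3,interpolation=2);b=cv2.resize(b[80:260,260:420],None,fx=2.2,fy=2.2,interpolation=2)
H=max(len(a),len(b));pd=lambda i:np.pad(i,((0,H-len(i)),(0,0),(0,0)))
cv2.imwrite("pics/a1.png",np.hstack([pd(a),pd(b)])[:,:,::-1])
E
```

```text
t 5.77 pos [ 0.5902 -0.1186  0.2439] F [ 0.1  0.4 -0.3] w 0.997
d [-0.0052  0.0064  0.1938] [-0.0107 -0.0073  0.0057]
```

View pics/a1.png

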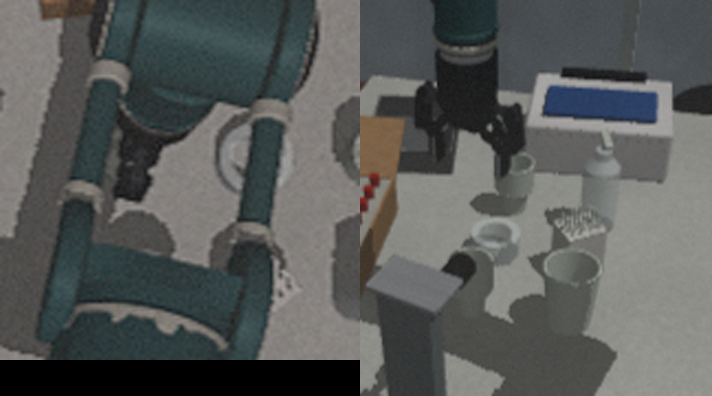

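The side view shows the gripper hanging open above beaker A, which is partly hidden behind the knob at crop (470,285). The jug stands clear at (570,290). I'll descend.

Call:
{"api": "apply_moves", "payload": {
  "deltas": [
    [-0.005,0.006,0.03,-0.01,-0.007,0,0],
    [-0.005,0.006,0.06,-0.01,-0.007,0,0],
    [-0.005,0.006,0.09,-0.01,-0.007,0,0],
    [-0.005,0.006,0.12,-0.01,-0.007,0,0],
    [-0.005,0.006,0.15,-0.01,-0.007,0,0],
    [-0.005,0.006,0.18,-0.01,-0.007,0,0],
    [-0.005,0.006,0.192,-0.01,-0.007,0,0],
    [-0.005,0.006,0.192,-0.01,-0.007,0,0]
  ]
}}

```text
time: 6.53
tool_pos: [0.5904, -0.1246, 0.049]
tcp_rot: [-2.48, -1.922, 0.008]
wrist_force: [-0.8, -0.0, -0.6]
width: 1.002
```

Call:
{"api": "apply_moves", "payload": {
  "deltas": [
    [0,0,0,0,0,0,1],
    [0,0,0,0,0,0,1],
    [0,0,0,0,0,0,1],
    [0,0,0,0,0,0,1],
    [0,0,0,0,0,0,1],
    [0,0,0,0,0,0,1]
  ],
  "squeeze": 30
}}

```text
time: 7.03
tool_pos: [0.5958, -0.1248, 0.0548]
tcp_rot: [2.477, 1.924, 0.003]
wrist_force: [-0.3, -0.1, 6.4]
width: 0.78
```

```bash
python3 - <<'E'
from h import *
delta(C-.08*cx+[0,0,.4],rot(0))
E
```

```text
t 7.03 pos [ 0.5958 -0.1248  0.0548] F [-0.3 -0.1  6.4] w 0.78
d [ 0.2451 -0.0712 -0.346 ] [0.0052 0.0019 0.005 ]
```

Call:
{"api": "apply_moves", "payload": {
  "deltas": [
    [0,0,-0.02,0,0,0,1],
    [0,0,-0.06,0,0,0,1],
    [0,0,-0.1,0,0,0,1],
    [0,0,-0.14,0,0,0,1],
    [0,0,-0.18,0,0,0,1],
    [0,0,-0.22,0,0,0,1],
    [0.01,0,-0.26,0,0,0,1],
    [0.03,-0.01,-0.3,0,0,0,1]
  ]
}}

```text
time: 7.7
tool_pos: [0.5925, -0.0955, 0.3518]
tcp_rot: [2.479, 1.922, 0.0]
wrist_force: [1.2, -0.6, -1.2]
width: 0.781
```

```bash
python3 - <<'E'
from h import *
delta(C+[0,0,.37],rot(0))
E
```

```text
t 7.7 pos [ 0.5925 -0.0955  0.3518] F [ 1.2 -0.6 -1.2] w 0.781
d [ 0.298  -0.0627 -0.0193] [0.0038 0.0026 0.0028]
```

Call:
{"api": "apply_moves", "payload": {
  "deltas": [
    [0.02,-0.005,-0.03,0,0,0,1],
    [0.06,-0.015,-0.03,0,0,0,1],
    [0.1,-0.025,-0.03,0,0,0,1],
    [0.14,-0.035,-0.03,0,0,0,1],
    [0.18,-0.04,-0.03,0,0,0,1],
    [0.22,-0.05,-0.03,0,0,0,1],
    [0.26,-0.055,-0.03,0,0,0,1],
    [0.285,-0.06,-0.03,0,0,0,1]
  ]
}}

```text
time: 8.37
tool_pos: [0.6038, 0.2008, 0.3781]
tcp_rot: [2.478, 1.93, 0.0]
wrist_force: [-0.3, -0.2, -1.7]
width: 0.781
```

Call:
{"api": "apply_moves", "payload": {
  "deltas": [
    [0,0,0,0,0,0,1],
    [0,0,0,0,0,0,1],
    [0,0,0,0,0,0,1]
  ]
}}

```text
time: 8.62
tool_pos: [0.6041, 0.1966, 0.3782]
tcp_rot: [2.478, 1.926, -0.002]
wrist_force: [0.9, -0.6, -1.5]
width: 0.782
```

```bash
python3 - <<'E'
from h import *
delta(C+[0,0,.117],rot(0))
a=vision.read_camera("top");b=vision.read_camera("side")
a=cv2.resize(a[120:260,200:340],None,fx=2.5,fy=2.5,interpolation=2);b=cv2.resize(b[100:320,220:360],None,fx=2.6,fy=2.6,interpolation=2)
H=max(len(a),len(b));pd=lambda i:np.pad(i,((0,H-len(i)),(0,0),(0,0)))
cv2.imwrite("pics/a2.png",np.hstack([pd(a),pd(b)])[:,:,::-1])
E
```

```text
t 8.62 pos [0.6041 0.1966 0.3782] F [ 0.9 -0.6 -1.5] w 0.782
d [ 0.0131 -0.0015  0.2611] [0.0012 0.0028 0.0054]
```

View pics/a2.png

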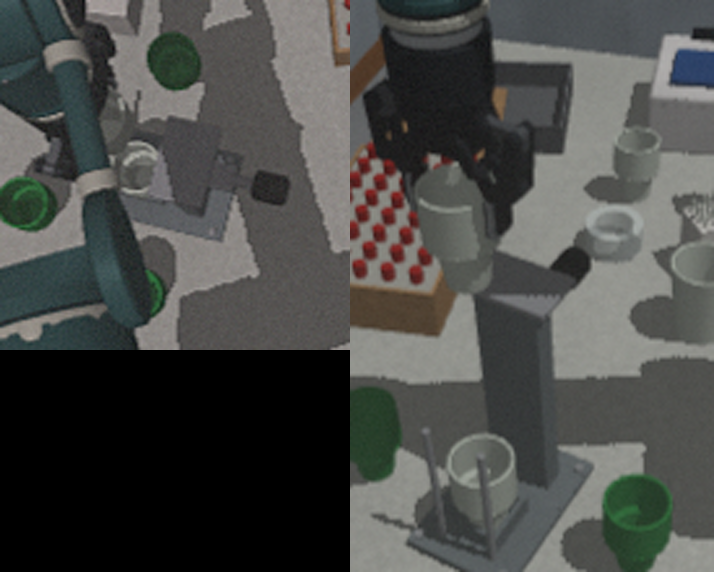

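```bash
python3 - <<'E'
from h import *
p=status.read_state()["tool_pos"]
for z in (.323+.003,.418): print(proj("side",np.array([p[0],p[1],z])))
print(proj("side",C+[0,0,.107]), proj("side",C+[0,0,.27]-.085*cx))
print("held",onz("side",265,208.8,.326),onz("side",256.9,168.5,.418),"base",onz("side",270.8,278,.107))
E
```

```text
[264.01565201 205.90782811]
[259.79947852 171.15471771]
[269.61853838 275.39351678] [284.13858959 206.78692536]
held [0.59902161 0.20405882 0.326     ] [0.61340186 0.18832959 0.418     ] base [0.60035205 0.21588184 0.107     ]
```

Call:
{"api": "apply_moves", "payload": {
  "deltas": [
    [0.013,-0.0015,0.02,0,0,0,1],
    [0.013,-0.0015,0.06,0,0,0,1],
    [0.013,-0.0015,0.1,0,0,0,1],
    [0.013,-0.0015,0.14,0,0,0,1],
    [0.013,-0.0015,0.17,0,0,0,1],
    [0.013,-0.0015,0.19,0,0,0,1],
    [0.013,-0.0015,0.2,0,0,0,1],
    [0.013,-0.0015,0.2,0,0,0,1]
  ]
}}

```text
time: 9.38
tool_pos: [0.6046, 0.2074, 0.1753]
tcp_rot: [2.482, 1.925, -0.009]
wrist_force: [0.7, 0.0, -1.1]
width: 0.783
```

```bash
python3 - <<'E'
from h import *
delta(C+[0,0,.117],rot(0))
E
```

```text
t 9.38 pos [0.6046 0.2074 0.1753] F [ 0.7  0.  -1.1] w 0.783
d [0.0019 0.0012 0.0583] [-0.0032  0.0049  0.003 ]
```

Call:
{"api": "apply_moves", "payload": {
  "deltas": [
    [0,0,0.01,0,0,0,1],
    [0,0,0.02,0,0,0,1],
    [0,0,0.03,0,0,0,1],
    [0,0,0.038,0,0,0,1],
    [0,0,0.044,0,0,0,1],
    [0,0,0.049,0,0,0,1],
    [0,0,0.053,0,0,0,1],
    [0,0,0.053,0,0,0,1]
  ]
}}

```text
time: 10.05
tool_pos: [0.6058, 0.2091, 0.1243]
tcp_rot: [2.48, 1.926, -0.003]
wrist_force: [-0.1, -0.3, -0.7]
width: 0.78
```

Call:
{"api": "apply_moves", "payload": {
  "deltas": [
    [0,0,0.003,0,0,0,1],
    [0,0,0.006,0,0,0,1],
    [0,0,0.008,0,0,0,1],
    [0,0,0.009,0,0,0,1],
    [0,0,0.009,0,0,0,1]
  ]
}}

```text
time: 10.47
tool_pos: [0.6072, 0.2094, 0.1172]
tcp_rot: [2.479, 1.925, 0.001]
wrist_force: [-0.2, -0.1, 1.6]
width: 0.779
```

Call:
{"api": "apply_moves", "payload": {
  "deltas": [
    [0,0,0.001,0,0,0,1],
    [0,0,0.002,0,0,0,1],
    [0,0,0.002,0,0,0,1]
  ]
}}

```text
time: 10.72
tool_pos: [0.6083, 0.2095, 0.1168]
tcp_rot: [2.477, 1.925, 0.005]
wrist_force: [0.5, -1.7, 7.3]
width: 0.776
```

Call:
{"api": "apply_moves", "payload": {
  "deltas": [
    [0,0,0,0,0,0,0],
    [0,0,0,0,0,0,0],
    [0,0,0,0,0,0,0],
    [0,0,0,0,0,0,0],
    [0,0,0,0,0,0,0],
    [0,0,-0.01,0,0,0,0],
    [0,0,-0.03,0,0,0,0],
    [0,0,-0.06,0,0,0,0]
  ]
}}

```text
time: 11.38
tool_pos: [0.6039, 0.2086, 0.1719]
tcp_rot: [-2.481, -1.927, 0.011]
wrist_force: [-0.4, 0.3, -0.3]
width: 0.998
```

Call:
{"api": "apply_moves", "payload": {
  "deltas": [
    [0,0,-0.04,0,0,0,0],
    [0,0,-0.08,0,0,0,0],
    [0,0,-0.12,0,0,0,0],
    [0,0,-0.16,0,0,0,0],
    [0,0,-0.2,0,0,0,0],
    [-0.04,0.01,-0.21,0,0,0,0],
    [-0.08,0.02,-0.21,0,0,0,0],
    [-0.12,0.03,-0.21,0,0,0,0]
  ]
}}

```text
time: 12.05
tool_pos: [0.606, 0.0857, 0.3881]
tcp_rot: [2.475, 1.927, 0.006]
wrist_force: [1.0, -0.4, -1.0]
width: 1.003
```

```bash
python3 - <<'E'
from h import *
delta([.5881,-.3898,.25],rot(0))
a=vision.read_camera("top");b=vision.read_camera("side")
a=cv2.resize(a[140:260,210:310],None,fx=3,fy=3,interpolation=2);b=cv2.resize(b[180:320,230:340],None,fx=4,fy=4,interpolation=2)
H=max(len(a),len(b));pd=lambda i:np.pad(i,((0,H-len(i)),(0,0),(0,0)))
cv2.imwrite("pics/a3.png",np.hstack([pd(a),pd(b)])[:,:,::-1])
print(proj("side",C+[0,0,.157]))
E
```

```text
t 12.05 pos [0.606  0.0857 0.3881] F [ 1.  -0.4 -1. ] w 1.003
d [-0.4653  0.0983  0.1389] [0.0063 0.0003 0.0074]
[267.91392547 262.15139912]
```

View pics/a3.png

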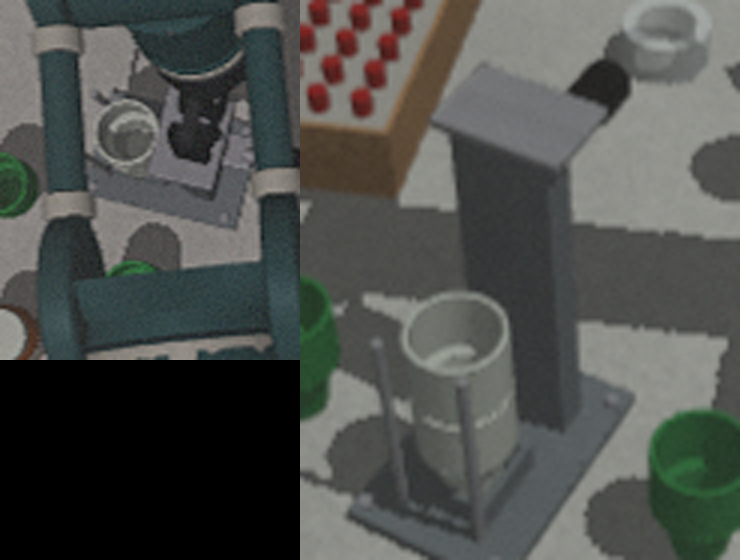

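Nested: the rim is at side px (268.8,263.8) against a predicted (267.9,262.2), and only a seam line shows between the collars. Now for beaker B.

Call:
{"api": "apply_moves", "payload": {
  "deltas": [
    [-0.02,0.005,0,0,0,0,0],
    [-0.06,0.013,0,0,0,0,0],
    [-0.1,0.02,0,0,0,0,0],
    [-0.14,0.03,0,0,0,0,0],
    [-0.18,0.04,0.02,0,0,0,0],
    [-0.22,0.05,0.04,0,0,0,0],
    [-0.26,0.055,0.05,0,0,0,0],
    [-0.3,0.065,0.06,0,0,0,0]
  ]
}}

```text
time: 12.82
tool_pos: [0.5936, -0.2132, 0.3266]
tcp_rot: [2.48, 1.927, -0.001]
wrist_force: [-0.5, 0.2, 0.2]
width: 0.996
```

Call:
{"api": "apply_moves", "payload": {
  "deltas": [
    [-0.03,0.008,0.02,0,0,0,0],
    [-0.06,0.013,0.03,0,0,0,0],
    [-0.09,0.02,0.04,0,0,0,0],
    [-0.12,0.025,0.05,0,0,0,0],
    [-0.15,0.03,0.07,0,0,0,0],
    [-0.16,0.035,0.08,0,0,0,0],
    [-0.16,0.035,0.08,0,0,0,0],
    [-0.16,0.035,0.08,0,0,0,0]
  ]
}}

```text
time: 13.48
tool_pos: [0.5887, -0.3755, 0.2467]
tcp_rot: [-2.482, -1.926, 0.001]
wrist_force: [1.1, 0.5, 0.6]
width: 1.0
```

```bash
python3 - <<'E'
from h import *
delta([.5881,-.3898,.05],rot(0))
b=vision.read_camera("side")
crop(b,270,60,420,240,3,"pics/b1.png"); print(proj("side",np.array([.5881,-.3898,.095])))
E
```

```text
t 13.48 pos [ 0.5887 -0.3755  0.2467] F [1.1 0.5 0.6] w 1.0
d [-0.014   0.0031  0.1967] [-0.0008 -0.      0.0038]
[329.93052184 153.39156074]
```

View pics/b1.png

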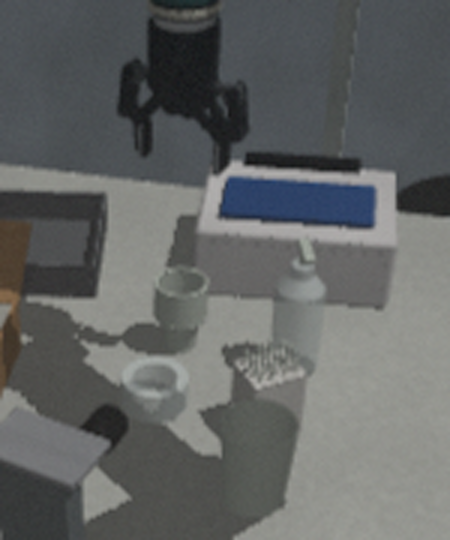

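Beaker B's rim is at (330.7,154.3) against a predicted (329.9,153.4), so the two agree. I'll descend.

Call:
{"api": "apply_moves", "payload": {
  "deltas": [
    [-0.01,0.002,0.03,0,0,0,0],
    [-0.014,0.003,0.06,0,0,0,0],
    [-0.014,0.003,0.09,0,0,0,0],
    [-0.014,0.003,0.12,0,0,0,0],
    [-0.014,0.003,0.15,0,0,0,0],
    [-0.014,0.003,0.18,0,0,0,0],
    [-0.014,0.003,0.195,0,0,0,0],
    [-0.014,0.003,0.195,0,0,0,0]
  ]
}}

```text
time: 14.2
tool_pos: [0.5869, -0.3876, 0.0493]
tcp_rot: [-2.476, -1.927, 0.003]
wrist_force: [-0.8, -0.2, 0.7]
width: 0.997
```

Call:
{"api": "apply_moves", "payload": {
  "deltas": [
    [0,0,0,0,0,0,1],
    [0,0,0,0,0,0,1],
    [0,0,0,0,0,0,1],
    [0,0,0,0,0,0,1],
    [0,0,0,0,0,0,1],
    [0,0,0,0,0,0,1]
  ],
  "squeeze": 30
}}

```text
time: 14.7
tool_pos: [0.5902, -0.392, 0.0557]
tcp_rot: [2.476, 1.923, 0.002]
wrist_force: [0.9, 1.1, 7.6]
width: 0.77
```

Call:
{"api": "apply_moves", "payload": {
  "deltas": [
    [0,0,-0.02,0,0,0,1],
    [0,0,-0.06,0,0,0,1],
    [0,0,-0.1,0,0,0,1],
    [0,0,-0.14,0,0,0,1],
    [0,0,-0.18,0,0,0,1],
    [0,0,-0.22,0,0,0,1],
    [0.01,0,-0.26,0,0,0,1],
    [0.03,-0.01,-0.3,0,0,0,1]
  ]
}}

```text
time: 15.37
tool_pos: [0.5866, -0.3623, 0.3518]
tcp_rot: [2.479, 1.921, -0.0]
wrist_force: [0.6, 1.3, 0.0]
width: 0.771
```

```bash
python3 - <<'E'
from h import *
delta(C+[0,0,.40],rot(0))
E
```

```text
t 15.37 pos [ 0.5866 -0.3623  0.3518] F [0.6 1.3 0. ] w 0.771
d [ 0.5577 -0.1235 -0.0505] [0.0038 0.0033 0.0027]
```

Call:
{"api": "apply_moves", "payload": {
  "deltas": [
    [0.02,-0.004,-0.03,0,0,0,1],
    [0.06,-0.013,-0.05,0,0,0,1],
    [0.1,-0.022,-0.05,0,0,0,1],
    [0.14,-0.03,-0.05,0,0,0,1],
    [0.18,-0.04,-0.05,0,0,0,1],
    [0.22,-0.05,-0.05,0,0,0,1],
    [0.26,-0.058,-0.05,0,0,0,1],
    [0.3,-0.066,-0.05,0,0,0,1]
  ]
}}

```text
time: 16.03
tool_pos: [0.596, -0.0518, 0.399]
tcp_rot: [2.479, 1.925, 0.0]
wrist_force: [1.4, 0.5, -1.0]
width: 0.774
```

Call:
{"api": "apply_moves", "payload": {
  "deltas": [
    [0.04,-0.009,0,0,0,0,1],
    [0.08,-0.018,0,0,0,0,1],
    [0.12,-0.026,0,0,0,0,1],
    [0.16,-0.035,0,0,0,0,1],
    [0.2,-0.044,0,0,0,0,1],
    [0.23,-0.05,0,0,0,0,1],
    [0.25,-0.055,0,0,0,0,1],
    [0.25,-0.055,0,0,0,0,1]
  ]
}}

```text
time: 16.7
tool_pos: [0.6045, 0.2066, 0.3975]
tcp_rot: [2.476, 1.933, 0.0]
wrist_force: [0.5, 0.3, 0.2]
width: 0.77
```

Call:
{"api": "apply_moves", "payload": {
  "deltas": [
    [0,0,0,0,0,0,1],
    [0,0,0,0,0,0,1]
  ]
}}

```text
time: 16.87
tool_pos: [0.6051, 0.2016, 0.398]
tcp_rot: [2.479, 1.925, -0.002]
wrist_force: [-0.5, 0.3, -0.6]
width: 0.768
```

```bash
python3 - <<'E'
from h import *
delta(C+[0,0,.167],rot(0))
E
```

```text
t 16.87 pos [0.6051 0.2016 0.398 ] F [-0.5  0.3 -0.6] w 0.768
d [ 0.0078 -0.0014  0.231 ] [0.0018 0.0026 0.0048]
```

Call:
{"api": "apply_moves", "payload": {
  "deltas": [
    [0.007,-0.001,0.02,0,0,0,1],
    [0.007,-0.001,0.05,0,0,0,1],
    [0.007,-0.001,0.09,0,0,0,1],
    [0.007,-0.001,0.12,0,0,0,1],
    [0.007,-0.001,0.15,0,0,0,1],
    [0.007,-0.001,0.165,0,0,0,1],
    [0.007,-0.001,0.17,0,0,0,1],
    [0.007,-0.001,0.17,0,0,0,1]
  ]
}}

```text
time: 17.53
tool_pos: [0.6054, 0.207, 0.2261]
tcp_rot: [2.482, 1.924, -0.006]
wrist_force: [-0.1, 0.4, -0.2]
width: 0.768
```

```bash
python3 - <<'E'
from h import *
delta(C+[0,0,.167],rot(0))
b=vision.read_camera("side")
crop(b,220,120,340,320,3,"pics/b2.png")
E
```

```text
t 17.53 pos [0.6054 0.207  0.2261] F [-0.1  0.4 -0.2] w 0.768
d [0.0021 0.0002 0.0591] [-0.0013  0.0039  0.0029]
```

View pics/b2.png

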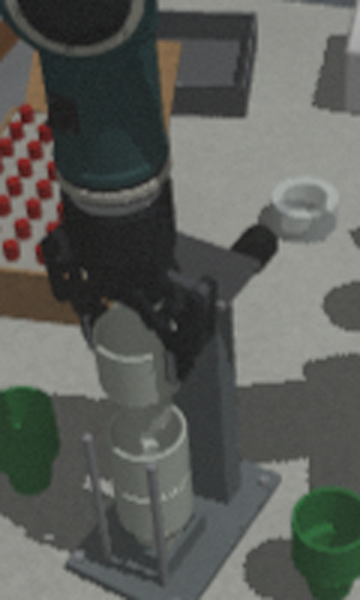

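The held beaker's foot at crop (152,408) hangs over the mouth below at (150,438), so they line up. Lowering.

Call:
{"api": "apply_moves", "payload": {
  "deltas": [
    [0,0,0.01,0,0,0,1],
    [0,0,0.02,0,0,0,1],
    [0,0,0.03,0,0,0,1],
    [0,0,0.038,0,0,0,1],
    [0,0,0.044,0,0,0,1],
    [0,0,0.049,0,0,0,1],
    [0,0,0.053,0,0,0,1],
    [0,0,0.053,0,0,0,1]
  ]
}}

```text
time: 18.25
tool_pos: [0.6056, 0.2087, 0.1736]
tcp_rot: [2.48, 1.926, -0.004]
wrist_force: [-0.2, -0.3, -0.5]
width: 0.767
```

Call:
{"api": "apply_moves", "payload": {
  "deltas": [
    [0,0,0.003,0,0,0,1],
    [0,0,0.006,0,0,0,1],
    [0,0,0.008,0,0,0,1],
    [0,0,0.008,0,0,0,1],
    [0,0,0.008,0,0,0,1]
  ]
}}

```text
time: 18.67
tool_pos: [0.6069, 0.2089, 0.1679]
tcp_rot: [2.479, 1.925, 0.002]
wrist_force: [0.1, 0.7, 3.2]
width: 0.774
```

Call:
{"api": "apply_moves", "payload": {
  "deltas": [
    [0,0,0.001,0,0,0,1],
    [0,0,0.002,0,0,0,1],
    [0,0,0.002,0,0,0,1]
  ]
}}

```text
time: 18.92
tool_pos: [0.608, 0.209, 0.1676]
tcp_rot: [2.477, 1.925, 0.005]
wrist_force: [-0.0, -0.7, 7.8]
width: 0.77
```

Call:
{"api": "apply_moves", "payload": {
  "deltas": [
    [0,0,0,0,0,0,0],
    [0,0,0,0,0,0,0],
    [0,0,0,0,0,0,0],
    [0,0,0,0,0,0,0],
    [0,0,0,0,0,0,0],
    [0,0,-0.01,0,0,0,0],
    [0,0,-0.03,0,0,0,0],
    [0,0,-0.06,0,0,0,0]
  ]
}}

```text
time: 19.58
tool_pos: [0.604, 0.2082, 0.2223]
tcp_rot: [-2.481, -1.927, 0.011]
wrist_force: [0.3, 1.1, -0.7]
width: 0.998
```

Call:
{"api": "apply_moves", "payload": {
  "deltas": [
    [0,0,-0.04,0,0,0,0],
    [0,0,-0.08,0,0,0,0],
    [0,0,-0.12,0,0,0,0],
    [0,0,-0.16,0,0,0,0],
    [-0.04,0.01,-0.16,0,0,0,0],
    [-0.08,0.02,-0.16,0,0,0,0],
    [-0.12,0.025,-0.16,0,0,0,0],
    [-0.16,0.035,-0.16,0,0,0,0]
  ]
}}

```text
time: 20.25
tool_pos: [0.5997, 0.0445, 0.3868]
tcp_rot: [2.477, 1.927, 0.001]
wrist_force: [1.5, -0.4, 0.5]
width: 1.0
```

```bash
python3 - <<'E'
from h import *
delta(knobtcp(0.05,.14),rot(45));print(knobtcp(.05,.14))
b=vision.read_camera("side")
crop(b,220,160,340,320,3,"pics/b3.png");print(proj("side",C+[0,0,.207]))
E
```

```text
t 20.25 pos [0.5997 0.0445 0.3868] F [ 1.5 -0.4  0.5] w 1.0
d [-0.1018 -0.0362  0.085 ] [2.000e-04 7.868e-01 7.100e-03]
[ 0.53976322 -0.04548693  0.30177205]
[266.08674498 247.95712724]
```

View pics/b3.png

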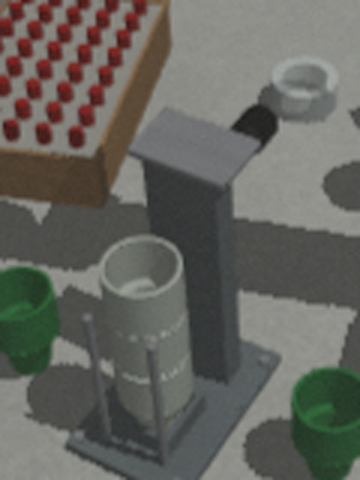

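All three are nested. The rim is at (267.7,249.3) against a predicted (266.1,248.0), the same small bias as on the first beaker. I'll go back to the knob.

Call:
{"api": "apply_moves", "payload": {
  "deltas": [
    [-0.03,0,0,0,0,0,0],
    [-0.06,-0.01,0,0,0.1,0,0],
    [-0.09,-0.02,0,0,0.22,0,0],
    [-0.11,-0.03,0.01,0,0.34,0,0],
    [-0.11,-0.036,0.03,0,0.46,0,0],
    [-0.11,-0.036,0.05,0,0.58,0,0],
    [-0.105,-0.036,0.07,0,0.7,0,0],
    [-0.102,-0.036,0.085,0,0.785,0,0]
  ]
}}

```text
time: 20.97
tool_pos: [0.5397, -0.0457, 0.2997]
tcp_rot: [-2.004, -1.553, -0.835]
wrist_force: [-0.5, 0.4, -0.4]
width: 1.003
```

Call:
{"api": "apply_moves", "payload": {
  "deltas": [
    [0,0,0,0,0,0,0],
    [0,0,0,0,0,0,0]
  ]
}}

```text
time: 21.13
tool_pos: [0.5395, -0.045, 0.2991]
tcp_rot: [-2.006, -1.553, -0.825]
wrist_force: [-0.0, -0.6, 0.2]
width: 0.998
```

```bash
python3 - <<'E'
from h import *
delta(knobtcp(0.05,0),rot(45))
E
```

```text
t 21.13 pos [ 0.5395 -0.045   0.2991] F [-0.  -0.6  0.2] w 0.998
d [0.0019 0.0009 0.1378] [-0.0043  0.0025  0.0001]
```

Call:
{"api": "apply_moves", "payload": {
  "deltas": [
    [0.002,0.001,0.03,0,0,0,0],
    [0.002,0.001,0.06,0,0,0,0],
    [0.002,0.001,0.09,0,0,0,0],
    [0.002,0.001,0.115,0,0,0,0],
    [0.002,0.001,0.132,0,0,0,0],
    [0.002,0.001,0.138,0,0,0,0],
    [0.002,0.001,0.138,0,0,0,0],
    [0.002,0.001,0.138,0,0,0,0]
  ]
}}

```text
time: 21.8
tool_pos: [0.5672, 0.0511, 0.2065]
tcp_rot: [-2.003, -1.563, -0.831]
wrist_force: [-0.2, -0.0, -0.1]
width: 0.998
```

Call:
{"api": "apply_moves", "payload": {
  "deltas": [
    [0,0,0,0,0,0,1],
    [0,0,0,0,0,0,1],
    [0,0,0,0,0,0,1],
    [0,0,0,0,0,0,1],
    [0,0,0,0,0,0,1],
    [0,0,0,0,0,0,1],
    [0,0,0,0,0,0,1]
  ],
  "squeeze": 60
}}

```text
time: 22.38
tool_pos: [0.565, 0.0509, 0.2049]
tcp_rot: [-2.002, -1.557, -0.828]
wrist_force: [-5.4, -1.8, 5.0]
width: 0.379
```

Call:
{"api": "apply_moves", "payload": {
  "deltas": [
    [0.006,0,0.006,0,0,0,1],
    [0.012,0,0.012,0,0,0,1],
    [0.018,0,0.018,0,0,0,1],
    [0.024,0,0.024,0,0,0,1],
    [0.03,0,0.03,0,0,0,1],
    [0.034,0,0.034,0,0,0,1],
    [0.036,0,0.036,0,0,0,1],
    [0.036,0,0.036,0,0,0,1]
  ]
}}

```text
time: 23.05
tool_pos: [0.577, 0.0987, 0.2049]
tcp_rot: [-2.003, -1.562, -0.825]
wrist_force: [-13.0, -13.7, 12.4]
width: 0.378
```

```bash
python3 - <<'E'
from h import *
delta(knobtcp(0,0),rot(45))
E
```

```text
t 23.05 pos [0.577  0.0987 0.2049] F [-13.  -13.7  12.4] w 0.378
d [-0.0014  0.0003  0.0016] [-0.0048  0.0052  0.0064]
```

Call:
{"api": "apply_moves", "payload": {
  "deltas": [
    [0,0,0,0,0,0,0],
    [0,0,0,0,0,0,0],
    [0,0,0,0,0,0,0],
    [0,0,0,0,0,0,0],
    [0,0,-0.02,0,0,0,0],
    [0,0,-0.06,0,0,0,0],
    [0,0,-0.1,0,0,0,0],
    [0,0,-0.14,0,0,0,0]
  ]
}}

```text
time: 23.72
tool_pos: [0.5532, 0.0042, 0.3036]
tcp_rot: [-2.003, -1.557, -0.827]
wrist_force: [0.5, -0.7, 0.9]
width: 0.998
```

Call:
{"api": "apply_moves", "payload": {
  "deltas": [
    [0,0,-0.03,0,0,0,0],
    [0,0,-0.06,0,0,0,0],
    [0,0,-0.06,0,0,0,0],
    [0,0,-0.06,0,0,0,0]
  ]
}}

```text
time: 24.05
tool_pos: [0.5442, -0.0377, 0.3468]
tcp_rot: [-2.007, -1.559, -0.832]
wrist_force: [-0.4, 0.1, -0.3]
width: 1.002
```

```bash
python3 - <<'E'
from h import *
s=status.read_state();print(s["time"],s["tool_pos"],s["wrist_force"])
a=vision.read_camera("top");b=vision.read_camera("side")
a=cv2.resize(a[130:270,220:350],None,fx=3,fy=3,interpolation=2);b=cv2.resize(b[180:320,230:330],None,fx=4,fy=4,interpolation=2)
H=max(len(a),len(b));pd=lambda i:np.pad(i,((0,H-len(i)),(0,0),(0,0)))
cv2.imwrite("pics/f.png",np.hstack([pd(a),pd(b)])[:,:,::-1])
E
```

```text
24.05 [ 0.54422274 -0.03771041  0.34675108] [-0.43206643  0.12063006 -0.29725047]
```

The viewer's limit is reached, so I'll check numerically against the pictures from the start (knob home) and from when it was out.

```bash
python3 - <<'E'
from h import *
def kn(im):
    m=(im[150:215,280:325].max(2)<45);n,l,st,ce=cv2.connectedComponentsWithStats(m.astype('uint8'));i=1+np.argmax(st[1:,4]);return ce[i]+[280,150],st[i,4]
now=vision.read_camera("top");s=vision.read_camera("side")
for n,i in(("start",np.load("top0.npy")),("out",np.load("t3.npy")),("now",now)): print(n,kn(i))
s0=np.load("side0.npy")
# tongue, side view: expected px of tongue top & stack rim
q=proj("side",C+[0,0,.215]-.03*cx);print(q)
u,v=q.astype(int)
for n,i in(("start",s0),("now",s)): print(n,i[v-3:v+4,u-3:u+4].mean((0,1)))
u,v=proj("side",C+[0,0,.207]+.033*cx).astype(int); print("rim far edge",s0[v-2:v+5,u].mean(1),s[v-2:v+5,u].mean(1))
E
```

```text
start (array([290.51282051, 190.73076923]), np.int32(78))
out (array([310.91176471, 195.08823529]), np.int32(34))
now (array([294.59090909, 193.31818182]), np.int32(22))
[272.99022886 237.5429949 ]
start [117.59183673 118.97959184 120.24489796]
now [114.79591837 116.06122449 117.40816327]
rim far edge [145.         143.33333333 142.66666667 144.66666667 137.33333333
 111.          78.        ] [131.66666667 134.33333333 101.66666667  82.          83.33333333
  81.          81.66666667]
```

```bash
python3 - <<'E'
from h import *
now=vision.read_camera("top").astype(int);s=vision.read_camera("side").astype(int)
t0=np.load("top0.npy").astype(int);s0=np.load("side0.npy").astype(int);s2=np.load("s2.npy").astype(int)
for v in(188,192,196): 
  for n,i in(("start",t0),("now",now),("out",np.load("t3.npy").astype(int))): print(v,n,i[v-1:v+2,280:322].mean((0,2)).astype(int))
# tongue line in the side view from the column to the well axis
P=[proj("side",C+[0,0,.213]-x*cx) for x in np.arange(.056,-.02,-.005)]
for n,i in(("start",s0),("out",s2),("now",s)): print(n,[int(i[int(round(v))-1:int(round(v))+2,int(round(u))-1:int(round(u))+2].mean()) for u,v in P])
E
```

```text
188 start [105 104 107 101  71  37  44  43  43  44  43  41  43  42  42  38  41  33
  81 120 124 121 120 117 119 118 117 117 121 122 122 121 122 123 124 121
 121 121 121 121 123 123]
188 now [115 113 117 111  80  40  45  45  45  47  45  47  44  43  47  42  44  38
  88 133 138 133 130 130 127 131 129 132 131 135 133 135 133 134 135 135
 135 133 133 132 136 134]
188 out [113 113 117 111  87  64  97 122 117 118 116 114 109 107  95  83 117 137
 136 136 136 134 116  83  85  84  95 101 114 121 125 133 133 139 138 137
 132 130 134 132 133 137]
192 start [106 105 101  73  35  41  47  41  47  48  46  50  44  50  46  43  35  46
 102 127 124 123 123 124 122 118 121 120 122 121 120 120 122 120 118 119
 121 123 124 122 120 118]
192 now [115 117 111  79  39  47  48  47  50  51  51  53  53  52  48  46  40  48
 110 141 137 136 135 135 134 133 130 133 134 133 132 132 135 132 131 132
 132 136 134 132 131 132]
192 out [115 116 109  81  82 112 118 117 118 116 113 114 121 119 117 119 118 116
 115 114 102  62  39  47  47  46  44  45  41  43  45  41  43  37  40  75
 124 139 134 131 132 130]
196 start [106 101  72  53  64  72  67  62  62  53  49  44  48  37  40  38  63 109
 123 123 122 122 119 122 121 123 123 121 121 120 122 122 118 119 123 120
 120 120 117 120 122 119]
196 now [116 112  78  52  76  79  76  66  62  60  55  50  46  43  38  44  73 117
 137 134 135 134 132 133 135 134 135 136 133 132 135 133 131 130 133 132
 133 132 129 132 132 133]
196 out [117 111  77  54  82  95  94  96 105 104 101 113 104  87 117 135 132 128
 123 120  83  37  45  43  49  47  48  50  52  51  50  51  49  39  36  96
 132 136 132 131 131 132]
start [93, 114, 118, 119, 118, 119, 118, 118, 115, 104, 139, 143, 142, 144, 145, 145]
out [56, 55, 54, 55, 55, 55, 55, 58, 66, 74, 78, 80, 97, 136, 145, 145]
now [90, 110, 115, 116, 116, 115, 115, 115, 111, 94, 83, 84, 84, 83, 82, 82]
```

The knob edges match the starting image to within a pixel, and the tongue covers the same stretch of the line as at the start, so the bolt is home. Handing in.

```bash
python3 -c "
from workcell import job;print(job.finish_job())"
```

```text
the job is handed in; nothing more can be done
None
```

I pulled the knob out 50 mm to its stop, nested both loose beakers onto the one in the carrier, pushed the knob home and backed the arm off. I handed the job in at about 24 s of robot time; no verdict is reported.

**Seating:** Both beakers touched down within about 1 mm of the expected heights. After release, their rims appeared within about 2 px of where the calibration predicts.

**Knob home:** In the top view the knob's edges match the starting picture to within a pixel. In the side view the tongue covers the same stretch as at the start.

**What failed or disagreed:**
- My first knob check, by a dark-pixel centroid, was 4 px off because the lighting had changed; the edge profiles settled it.
- The 12-picture viewing limit was used up, so I confirmed the locked state from pixel values only.
- I did not re-measure where the bystanders stand. No stray contact forces showed in the moves near them.

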